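# Seat the splined platter on the plating turntable and load a dish

## Task

On the bench turntable the platter is sitting too high because its slots are not lined up with the splines of the drive. Press it and turn it, by its two upright lugs for instance, until it drops over the splines, and press it down fully home; only then set the small petri dish level and lid up inside the ring in the middle of the platter and let go. Do not shift the large petri dish or the two jars.

Things in the scene. Friction and masses are not known exactly. Their poses are not given: they have to be found in the camera images.
- drive: Turntable drive, fixed: round grey housing, 176 mm across, 40 mm high. On top a steel shaft (28 mm across) and four steel splines, 8 mm wide, 10 mm high, reaching 49 mm from the axis along its own +x, -x, +y, -y; they do not turn. Four dark ribs near the rim of its top (74 to 86 mm from the axis) show outside the platter where the splines point. Origin: on the axis at bench level, z up.
- drive_seat (a point): Centre of the housing's flat top, 40 mm above the bench: where the platter's underside (platter origin) lies when fully home. Around the shaft is a stiff friction collar: lined up, the platter falls 4 mm by its weight onto it and stays 6 mm too high; pressed with some 5 to 8 N it goes the last 6 mm, stays down and can no longer turn.
- platter: Aluminium platter loose on the shaft, 0.26 to 0.46 kg: disc 144 mm across, 8 mm thick, on a hub 100 mm across, 21 mm high. Four slots under the hub along its own +x, -x, +y, -y clear the splines by 2 degrees either way. Any quarter turn fits. It starts riding on the splines, 10 mm above home, turned 17 to 73 degrees off. Origin: axis, hub's underside.
- platter_ring (a point): Centre of the platter's disc, on its flat top (29 mm above the platter's origin, z up). Around it stands a ring 3 mm high, 70 mm inside and 76 mm outside diameter, into which the small dish goes. Outside the ring the top is bare and flat up to the disc's edge, but for the two lugs.
- platter_lug1 (a point): Middle of the top of one of the two upright lugs on the disc: 14 mm along the radius, 10 mm across it, 18 mm high, centred 58 mm from the axis on the platter's own +x axis, above a slot. The fingers can push the lugs round from the side. When the platter fits, both lugs point at dark ribs.
- platter_lug2 (a point): Middle of the top of the other lug, the same, on the platter's own -x axis.
- small_dish: The small petri dish, the one to load: clear plastic with tan agar, 62 mm across the lid and 20 mm high (the lid covers the upper 12 mm, the bottom half below it is 58 mm across), 45 g, lying lid up on the bench. Origin at the centre of its underside, z up.
- large_dish: The other, large petri dish, 92 mm across and 16 mm high, lying on the bench; to be left alone. Origin at the centre of its underside.
- jar_a: Glass jar with a brass lid, 76 mm across and 115 mm high, standing on the bench; to be left alone. Origin at the centre of its underside.
- jar_b: Jar with brown contents and a brass lid, 72 mm across and 95 mm high, standing on the bench; to be left alone. Origin at the centre of its underside.

How it is judged:
On the way, in this order (a step that is already met when the one before it is completed fails the run):
1. the platter is fully home on the drive's splines (z of platter in the frame of drive below 0.0425 m and horizontal distance between platter and drive below 0.004 m and angle between platter's own z axis and vertical below 0.04 rad), for 0.2 s.
2. the small dish lies in the platter's ring (horizontal distance between small_dish and platter below 0.007 m and z of small_dish in the frame of platter between 0.026 and 0.031 m and angle between small_dish's own z axis and vertical below 0.06 rad), for 0.2 s.
At the end, for the whole second after the job is handed in: The platter is fully home on the drive (its origin less than 2.5 mm above the home height, within 4 mm of the axis, level within 0.04 rad) and the small dish lies lid up and level (0.06 rad) on the disc inside the ring (within 7 mm of the platter's axis), both at rest and released (all of step 1 and all of step 2 and linear speed of each of platter, small_dish below 0.02 m/s and angular speed of each of platter, small_dish below 0.2 rad/s); the robot touches nothing.
It fails at once if the large dish or a jar is shifted by more than 30 mm (distance of any of large_dish, jar_a, jar_b from where it was at the start of the episode above 0.03 m).
It also fails if it takes over 54 s, if anything falls off the work surface, if the arm or the gripper's body presses on something with over 40 N, if the wrist force passes 120 N, or if a joint passes its speed limit or range.

## Robot

A 7-joint arm with a two-finger parallel gripper is mounted at the origin on the work surface. World frame = base frame: x ahead of the robot, y to its left, z up, the work surface at z = 0. Lengths are in m, angles in rad, forces in N, time in s.
With the tool pointing down it reaches from about 0.4 to 0.875 m from the base axis. Payload 19.3 kg.
Tool frame: the origin (TCP) lies at the very end of the fingers, on their centre line; the grasp point (between the pads) lies ctrl.hold_point_z behind it (ctrl.hold_point_z is the distance from the TCP to the grasp point, in m); z points along the fingers, y is the line along which they close (so a half turn about z gives the same grasp; the last joint's range is limited). The gripper opens to 85 mm and grips with 20 to 120 N. Pads are 22 mm wide; open, the fingers measure 114 mm over their backs; the gripper's body (76 mm by 85 mm) begins 54 mm behind the grasp point. The pads swing forward as they close: fully open they stand 13 mm farther back than shut.
Start: joints at [-1.368, 0.521, -0.036, 1.599, 0.021, 1.021, -0.113], TCP at [0.168, 0.602, 0.231] pointing down, gripper open.
Joint ranges: [-2.91, 2.91], [-0.3, 2.13], [-1.5, 1.42], [0.17, 2.43], [-1.26, 4.41], [0.16, 1.93], [-2.52, 2.52]. Speed limits (rad/s): [1.89, 1.89, 2.39, 2.39, 3.01, 3.01, 3.01].

## Interface

Orientations are given as a unit quaternion [x, y, z, w].
In Python, from station import ctrl gives the robot as it stands.
- The arm moves only by the tool tcp_steps, called after "Emit:" by a JSON object that holds its "method" and its "body", one argument or row to a line. Schema: {"type":"object","properties":{"increments":{"type":"array","items":{"type":"array","items":{"type":"number"},"minItems":6,"maxItems":6},"minItems":1,"maxItems":8},"aperture":{"type":"number"},"force":{"type":"number"},"only":{"type":"string"},"quiet":{"type":"boolean"},"lines":{"type":"string"}},"required":["increments"],"additionalProperties":false}. increments is a list of rows, 1 to 8 of them, each of 6 numbers: dx, dy, dz in shares of the most that a row can go, 1 being 62.5 mm, then a rotation vector rx, ry, rz in parts of the range, where 1.0 means 2 pi rad; each row shifts and turns the commanded pose from where the row before left it, along the tool's axes as they then stand; what a row does not reach is not made up. A row lasts 1/8 s, in which the tool goes at most 0.0625 m and 0.188 rad, less where a joint would pass 70% of its speed; a pose out of reach is approached as far as the arm can. aperture is the opening from 0.0 (shut) to 1.0 (fully open), set as the call begins (left out keeps the last). The fingers move at their own pace and stop on an object; force is the grip in N (left out, the last holds). Time passes only in rows, so rows that do not move let the fingers close. The tool returns the time, the measured TCP pose, the force, the opening and the grip force at its end. only (a regular expression) keeps the lines of the reply that match it, lines (a string "A,B") keeps lines A to B, and quiet returns only ok. A shift or turn number past 1, either way, is cut back to 1. Input that does not fit is refused with a message, and nothing moves.
- ctrl.get_state(): the state, without advancing time (a new reading comes with each control period).
- ctrl.read_camera(name): name is "scene" or "side" or "wrist"; returns the picture (420x560x3 uint8, red, green, blue); there is no depth.
- ctrl.get_calibration(name): a dict with "K" (3x3 intrinsics, pixels), "view" (4x4, takes a point from world to camera coordinates). Camera axes: x right, y down, z forward; pixel columns grow to the right and rows downward; lengths in m; the calibration is good to about 2 mm. A picture is of the moment at which its call begins: read the wrist's pose just before it. get_calibration takes no time and is no camera call; for the wrist camera it gives the pose at the moment of the call.
- ctrl.close_job(): hands the job in; it is judged then, once.
The state is a dict: "time_s": time; "qpos": joint angles; "qd": joint speeds; "joint_efforts": joint torques, N m; "tool_pos": TCP position; "eef_rot": TCP orientation; "wrist_force": force on the tool from outside, world axes, zero at the start; "moment": the same for the moment, N m; "finger_gap": opening from 0.0 (shut) to 1.0 (fully open); "gripper_force": force on a finger pad.
Only numpy, scipy, OpenCV 4.12 (cv2) and the standard library are available. Lean on these libraries where they do the work, as an engineer would, in place of code of your own. Each camera call takes 0.05 s, during which the arm holds its last target. There are 200 camera calls.

## Working session

There is one attempt and no reset: what is moved stays moved. The work goes in short steps, Python scripts to look and compute and a tool call to move; the robot and the scene stay as the last step left them, time stands still between calls to the robot, and variables do not carry over. Pictures are saved under pics/ and viewed, at most 11 in all, crops included, and the job is handed in when it is done.

```bash
ls; mkdir -p pics; python3 - <<'E'
from station import ctrl
import cv2,numpy as np
s=ctrl.get_state();print({k:np.round(v,3) for k,v in s.items()},ctrl.hold_point_z)
for n in("scene","side"):
    im=ctrl.read_camera(n);cv2.imwrite(f"pics/{n}0.png",im[:,:,::-1])
    c=ctrl.get_calibration(n);print(n,np.round(c["K"],1).tolist(),np.round(c["view"],3).tolist())
E
```

```text
pics
station.py
{'time_s': np.float64(0.0), 'qpos': array([-1.368,  0.522, -0.036,  1.6  ,  0.021,  1.021, -0.113]), 'qd': array([-0.001,  0.001,  0.001, -0.   ,  0.   , -0.   ,  0.001]), 'joint_efforts': array([-0.0000e+00, -9.2712e+01,  1.9800e+00, -3.6992e+01,  1.8000e-02,
        8.0000e-03,  0.0000e+00]), 'tool_pos': array([0.168, 0.602, 0.231]), 'eef_rot': array([ 0.136,  0.991, -0.001, -0.   ]), 'wrist_force': array([ 0.424,  0.3  , -0.46 ]), 'moment': array([ 0.035, -0.036, -0.018]), 'gripper_force': np.float64(0.0), 'finger_gap': np.float64(1.002)} 0.0187
scene [[409.8, 0.0, 276.9], [0.0, 409.8, 209.2], [0.0, 0.0, 1.0]] [[0.481, 0.876, -0.012, -0.267], [0.483, -0.277, -0.831, -0.205], [-0.731, 0.394, -0.556, 1.525], [0.0, 0.0, 0.0, 1.0]]
side [[541.1, 0.0, 280.7], [0.0, 541.1, 219.6], [0.0, 0.0, 1.0]] [[0.923, -0.384, 0.001, -0.537], [-0.201, -0.487, -0.85, 0.204], [0.327, 0.785, -0.527, 1.262], [0.0, 0.0, 0.0, 1.0]]
```

View pics/scene0.png

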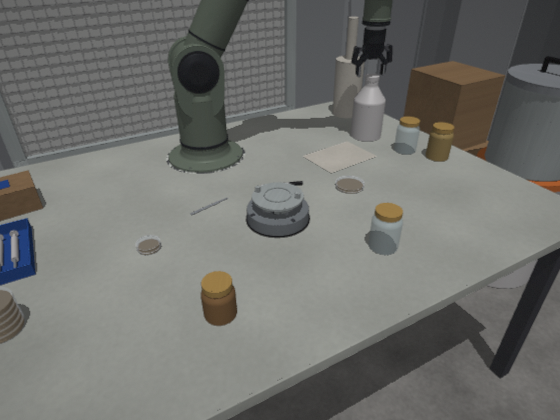

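View pics/side0.png

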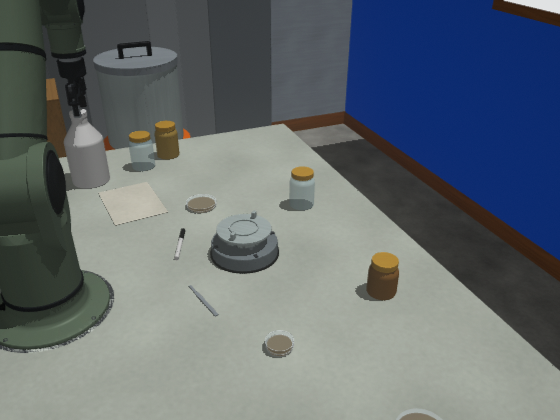

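The scene view shows the turntable at (278,205), the small dish probably at (148,246), the large dish at (350,185), and jars at (219,300) and (386,230). The side view shows the same things at (244,243), (279,344), (201,204), (383,275) and (302,188). I'll get rough positions by casting rays, and crop the turntable for a closer look.

```bash
cat > h.py <<'E'
import numpy as np,cv2
from station import ctrl
def ray(c,uv):
    R=c["view"][:3,:3];t=c["view"][:3,3]
    d=R.T@np.linalg.solve(c["K"],[uv[0],uv[1],1.]);return -R.T@t,d
def onz(c,uv,z):
    o,d=ray(c,uv);return o+d*(z-o[2])/d[2]
def proj(c,p):
    q=c["K"]@(c["view"][:3,:3]@np.asarray(p)+c["view"][:3,3]);return q[:2]/q[2]
def tool(delta):
    "world vector -> tool axes"
    from scipy.spatial.transform import Rotation as R
    return R.from_quat(ctrl.get_state()["eef_rot"]).inv().apply(delta)
E
python3 - <<'E'
from h import *
S=ctrl.get_calibration("scene");D=ctrl.get_calibration("side")
S={k:np.array(v) for k,v in S.items()};D={k:np.array(v) for k,v in D.items()}
for n,a,b,z in [("dish",(148.5,244),(279,343),.015),("dishL",(297,0),(0,0),0) ,("large",(350,185),(201,204),.012),("ring",(278,195),(244,229),.079),("jarB",(217,282),(384,261),.095),("jarA",(388,212),(302,174),.115)]:
    print(n,onz(S,a,z).round(3),onz(D,b,z).round(3))
print("dish width", onz(S,(135,245),.015).round(3),onz(S,(161.5,245),.015).round(3))
a=cv2.imread("pics/scene0.png")[170:240,235:325];b=cv2.imread("pics/side0.png")[205:275,200:290]
cv2.imwrite("pics/crop0.png",np.hstack([cv2.resize(x,(400,311),interpolation=cv2.INTER_CUBIC) for x in(a,b)]))
E
```

```text
dish [ 0.452 -0.322  0.015] [ 0.443 -0.326  0.015]
dishL [-3.506  2.515  0.   ] [-0.198  4.331  0.   ]
large [0.465 0.314 0.012] [0.448 0.31  0.012]
ring [0.499 0.035 0.079] [0.49  0.028 0.079]
jarB [ 0.751 -0.245  0.095] [ 0.738 -0.25   0.095]
jarA [0.75  0.2   0.115] [0.729 0.191 0.115]
dish width [ 0.438 -0.353  0.015] [ 0.472 -0.294  0.015]
```

View pics/crop0.png

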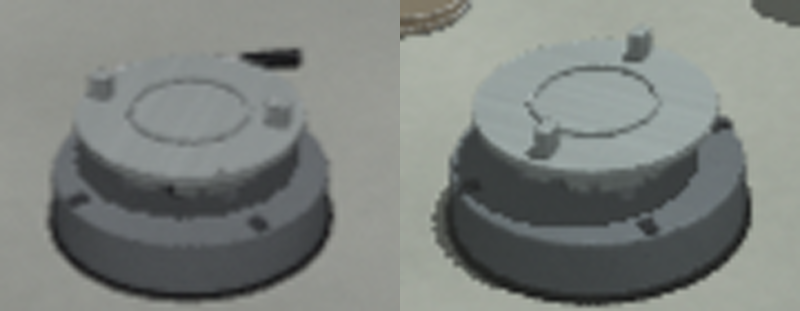

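The crop shows the lugs 90-ish degrees apart from neither rib pair: the lugs are at scene (257.5,187) and (297.5,193.6), and the ribs at scene (253,215) and (293,220). Next I work out a move to look straight down with the wrist camera.

```bash
python3 - <<'E'
from h import *
S=ctrl.get_calibration("scene");D=ctrl.get_calibration("side");W=ctrl.get_calibration("wrist")
print("bottle",onz(S,(368,135),0),onz(D,(90,183),0))
from scipy.spatial.transform import Rotation as R
s=ctrl.get_state();T=R.from_quat(s["eef_rot"]).as_matrix();V=np.array(W["view"])
print("cam in tool",T.T@(-V[:3,:3].T@V[:3,3]-s["tool_pos"]),(T.T@V[:3,:3].T).round(3).tolist(),W["K"][0][0])
print("T",T.round(3).tolist())
for n,c,l,r in [("scene",S,[(257.5,186.9),(297.5,193.6)],[(253,215),(293,220.2)]),("side",D,[(253.5,212.4),(232.6,233.1)],[(215.8,246.6),(256,255.9),(272.5,232.9)])]:
    L=[onz(c,p,.097) for p in l];G=[onz(c,p,.04) for p in r];C=(L[0]+L[1])/2
    print(n,C.round(3),np.linalg.norm(L[0]-L[1]),np.degrees(np.arctan2(*(L[1]-L[0])[1::-1])),[(np.linalg.norm((g-C)[:2]).round(3),np.degrees(np.arctan2(*(g-C)[1::-1])).round(1)) for g in G])
print("to go",tool(np.array([.42,.03,.4])-s["tool_pos"]))
E
```

```text
bottle [0.16646337 0.63204976 0.        ] [0.15170708 0.60385093 0.        ]
cam in tool [ 0.07826637 -0.00023239 -0.14309216] [[-0.0, -0.952, -0.305], [1.0, 0.0, -0.0], [0.0, -0.305, 0.952]] 316.1434852919198
T [[-0.963, 0.269, -0.0], [0.269, 0.963, -0.001], [-0.0, -0.001, -1.0]]
scene [0.502 0.031 0.097] 0.11513892388705411 42.28166588374542 [(np.float64(0.075), np.float64(-91.0)), (np.float64(0.074), np.float64(5.3))]
side [0.491 0.031 0.097] 0.11137073994099721 -138.0986979484693 [(np.float64(0.077), np.float64(178.1)), (np.float64(0.076), np.float64(-86.2)), (np.float64(0.083), np.float64(4.5))]
to go [-0.39636001 -0.48283065 -0.16868327]
```

The rows are not in the units I measure in: shifts go in shares of 62.5 mm and turns go in shares of 2 pi rad. I convert before sending: -0.05 m is -0.8, -0.036 m is -0.576.

Emit:
{"method": "tcp_steps", "body": {
  "increments": [
    [0, 0, -0.8, 0, 0, 0],
    [-0.32, -0.32, -0.64, 0, 0, 0],
    [-0.576, -0.608, 0, 0, 0, 0],
    [-0.576, -0.608, 0, 0, 0, 0],
    [-0.576, -0.608, 0, 0, 0, 0],
    [-0.576, -0.608, 0, 0, 0, 0],
    [-0.576, -0.608, 0, 0, 0, 0],
    [-0.576, -0.608, 0, 0, 0, 0]
  ],
  "aperture": 1
}}

```text
time_s: 1.1
tool_pos: [0.3294, 0.2977, 0.3212]
eef_rot: [0.136, 0.991, -0.0, -0.0]
wrist_force: [1.6, 0.3, 1.1]
finger_gap: 1.001
gripper_force: 0.0
```

Emit:
{"method": "tcp_steps", "body": {
  "increments": [
    [-0.576, -0.608, 0, 0, 0, 0],
    [-0.576, -0.608, 0, 0, 0, 0],
    [-0.576, -0.608, 0.16, 0, 0, 0],
    [-0.576, -0.608, 0.16, 0, 0, 0],
    [-0.576, -0.608, 0, 0, 0, 0],
    [-0.224, -0.352, 0, 0, 0, 0],
    [0, 0, 0, 0, 0, 0],
    [0, 0, 0, 0, 0, 0]
  ]
}}

```text
time_s: 2.1
tool_pos: [0.4583, 0.0437, 0.3012]
eef_rot: [0.136, 0.991, 0.0, -0.0]
wrist_force: [-0.4, 0.1, 0.3]
finger_gap: 1.002
gripper_force: 0.0
```

```bash
python3 - <<'E'
from h import *
W=ctrl.get_calibration("wrist");im=ctrl.read_camera("wrist");np.savez("w1.npz",im=im,**W);cv2.imwrite("pics/w1.png",im[:,:,::-1])
print(proj(W,[.495,.031,.079]))
E
```

```text
[279.41832646 208.58897548]
```

View pics/w1.png

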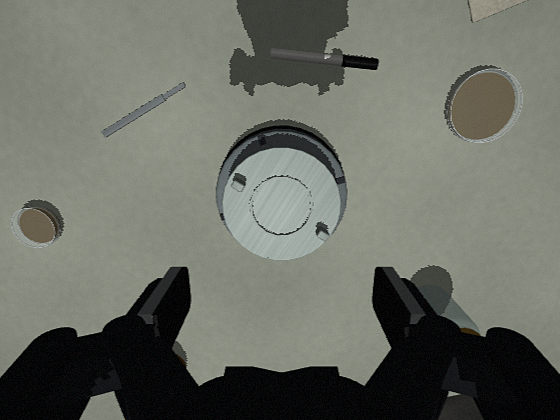

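The wrist view shows the platter centred near (281,205), the lugs at (239,182) and (321,231), and the ribs at (263,140), (340,180) and (222,216). The small dish is at (38,226). I'll fit these more precisely.

```bash
python3 - <<'E'
from h import *
d=np.load("w1.npz");im=d["im"].astype(int);W=dict(K=d["K"],view=d["view"])
for p in [(281,205),(281,190),(320,120),(262,140),(360,300),(239,177),(239,188),(321,226),(321,237),(38,226)]: print(p,im[p[1],p[0]])
bl=(im[...,2]-im[...,0]>2)&(im.sum(2)>330)
m=np.zeros(bl.shape,np.uint8);m[130:275,200:365]=bl[130:275,200:365]*255
m=cv2.morphologyEx(m,cv2.MORPH_OPEN,np.ones((3,3)))
cs,_=cv2.findContours(m,0,1);c=max(cs,key=cv2.contourArea);e=cv2.fitEllipse(c);print("disc",e,onz(W,e[0],.087).round(4))
print("diam",np.ptp(np.array([onz(W,p[0].astype(float),.087) for p in c]),axis=0))
for n,px,z in [("lug",(239,182),.107),("lug",(322,230),.107),("rib",(263,140),.04),("rib",(340,180),.04),("rib",(222,216),.04)]: print(n,onz(W,px,z).round(4))
br=((im[...,0]-im[...,2]>25)&(np.indices(bl.shape)[1]<120)).astype(np.uint8)*255
br=cv2.morphologyEx(br,cv2.MORPH_OPEN,np.ones((3,3)))
cs,_=cv2.findContours(br,0,1);c=max(cs,key=cv2.contourArea);e=cv2.fitEllipse(c);print("agar",e,onz(W,e[0],.01).round(4),np.ptp(np.array([onz(W,p[0].astype(float),.01) for p in c]),axis=0))
v=np.hstack([cv2.resize(im[120:275,205:360].astype(np.uint8),None,fx=3,fy=3,interpolation=2),cv2.resize(im[180:270,0:90].astype(np.uint8),(300,465),interpolation=2)])
cv2.imwrite("pics/w1c.png",v[:,:,::-1])
E
```

```text
(281, 205) [171 182 176]
(281, 190) [162 173 166]
(320, 120) [137 141 130]
(262, 140) [20 17 20]
(360, 300) [135 139 128]
(239, 177) [67 73 69]
(239, 188) [152 163 157]
(321, 226) [53 53 51]
(321, 237) [153 164 157]
(38, 226) [102  95  76]
disc ((281.16064453125, 203.5664825439453), (107.76134490966797, 115.43379974365234), 51.4514045715332) [0.4871 0.0354 0.087 ]
diam [1.38773647e-01 1.39931776e-01 1.11022302e-16]
lug [ 0.4452 -0.0007  0.107 ]
lug [0.5243 0.0736 0.107 ]
rib [0.4144 0.032  0.04  ]
rib [0.4905 0.1142 0.04  ]
rib [ 0.4962 -0.0503  0.04  ]
agar ((35.322818756103516, 225.62339782714844), (25.79238510131836, 36.917964935302734), 140.3863983154297) [ 0.4451 -0.3276  0.01  ] [5.26396163e-02 4.54887860e-02 1.11022302e-16]
```

View pics/w1c.png

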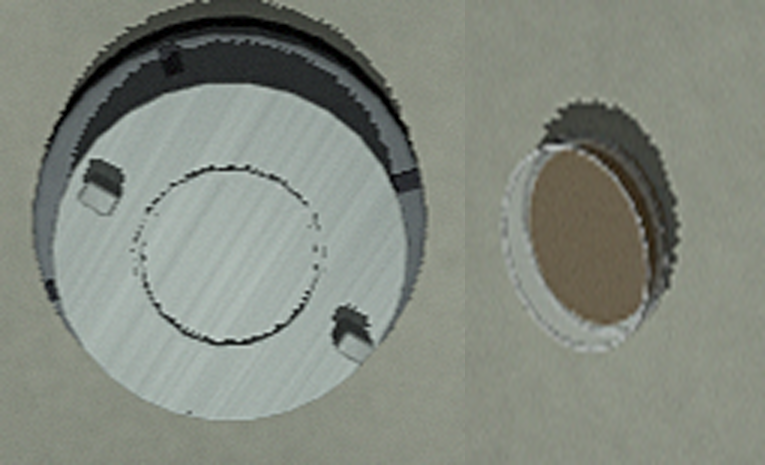

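```bash
python3 - <<'E'
from h import *
d=np.load("w1.npz");W=dict(K=d["K"],view=d["view"])
L=[onz(W,p,.097) for p in[(237.7,186.3),(323,235.7)]];C=sum(L)/2
print(L,C,np.linalg.norm(L[0]-L[1]),np.degrees(np.arctan2(*(L[1]-L[0])[1::-1])))
print("ring",onz(W,(281.3,204.7),.081)); print("disc bot/top",onz(W,(281.5,259),.079),onz(W,(282,147.5),.079))
G=[onz(W,p,.04) for p in[(262,140),(340,180.5),(222,216)]];print(G)
print("opp rib mid",(G[1]+G[2])/2,[(np.linalg.norm((g-C)[:2]).round(3),np.degrees(np.arctan2(*(g-C)[1::-1])).round(1)) for g in G])
E
```

```text
[array([ 0.4514064 , -0.00553967,  0.097     ]), array([0.53587508, 0.07330596, 0.097     ])] [0.49364074 0.03388314 0.097     ] 0.11554908789416038 43.02803502266719
ring [0.49026886 0.03468898 0.081     ]
disc bot/top [0.56087232 0.01526141 0.079     ] [0.42523078 0.05366174 0.079     ]
[array([0.41402915, 0.03081436, 0.04      ]), array([0.49115863, 0.11402454, 0.04      ]), array([ 0.4962235 , -0.05025215,  0.04      ])]
opp rib mid [0.49369107 0.03188619 0.04      ] [(np.float64(0.08), np.float64(-177.8)), (np.float64(0.08), np.float64(91.8)), (np.float64(0.084), np.float64(-88.2))]
```

Converted, 0.06 m is 0.96, 0.05 m is 0.8.

Emit:
{"method": "tcp_steps", "body": {
  "increments": [
    [-0.2944, -0.0064, 0.96, 0, 0, 0],
    [-0.2944, -0.0064, 0.96, 0, 0, 0],
    [0, 0, 0.8, 0, 0, 0],
    [0, 0, 0.48, 0, 0, 0],
    [0, 0, 0.192, 0, 0, 0],
    [0, 0, 0, 0, 0, 0]
  ],
  "aperture": 1
}}

```text
time_s: 2.9
tool_pos: [0.4936, 0.0329, 0.0899]
eef_rot: [0.136, 0.991, 0.0, -0.0]
wrist_force: [-0.3, -0.6, 0.0]
finger_gap: 1.003
gripper_force: 0.0
```

Emit:
{"method": "tcp_steps", "body": {
  "increments": [
    [0, 0, 0.08, 0, 0, 0],
    [0, 0, 0.08, 0, 0, 0],
    [0, 0, 0, 0, 0, 0]
  ]
}}

```text
time_s: 3.28
tool_pos: [0.4936, 0.0324, 0.0799]
eef_rot: [0.136, 0.991, 0.0, 0.0]
wrist_force: [0.8, -0.5, -0.6]
finger_gap: 0.999
gripper_force: 0.0
```

Converted, 0.004 m is 0.064, 0.003 m is 0.048.

Emit:
{"method": "tcp_steps", "body": {
  "increments": [
    [0, 0, 0.064, 0, 0, 0],
    [0, 0, 0.048, 0, 0, 0],
    [0, 0, 0, 0, 0, 0]
  ]
}}

```text
time_s: 3.65
tool_pos: [0.4935, 0.0323, 0.0726]
eef_rot: [0.136, 0.991, -0.0, -0.0]
wrist_force: [-0.3, 0.4, -0.2]
finger_gap: 0.997
gripper_force: 0.0
```

Emit:
{"method": "tcp_steps", "body": {
  "increments": [
    [0, 0, 0.048, 0, 0, 0],
    [0, 0, 0, 0, 0, 0]
  ]
}}

```text
time_s: 3.9
tool_pos: [0.4935, 0.0323, 0.0696]
eef_rot: [0.136, 0.991, -0.0, -0.0]
wrist_force: [-0.2, 0.4, -0.9]
finger_gap: 1.003
gripper_force: 0.0
```

Converted, 0.1 rad is 0.0159.

Emit:
{"method": "tcp_steps", "body": {
  "increments": [
    [0, 0, 0, 0, 0, 0.0159],
    [0, 0, 0, 0, 0, 0.0159],
    [0, 0, 0, 0, 0, 0.0159],
    [0, 0, 0, 0, 0, 0.0159],
    [0, 0, 0, 0, 0, 0.0159],
    [0, 0, 0, 0, 0, 0.0159],
    [0, 0, 0, 0, 0, 0]
  ]
}}

```text
time_s: 4.78
tool_pos: [0.4936, 0.0325, 0.0698]
eef_rot: [0.422, 0.906, -0.0, 0.0]
wrist_force: [1.0, -0.5, -0.4]
finger_gap: 1.002
gripper_force: 0.0
```

```bash
python3 - <<'E'
from h import *
print(ctrl.get_state()["moment"])
W=ctrl.get_calibration("wrist");im=ctrl.read_camera("wrist");np.savez("w2.npz",im=im,**W);cv2.imwrite("pics/w2.png",im[:,:,::-1])
E
```

```text
[-0.07945577  0.03026512 -0.02862641]
```

View pics/w2.png

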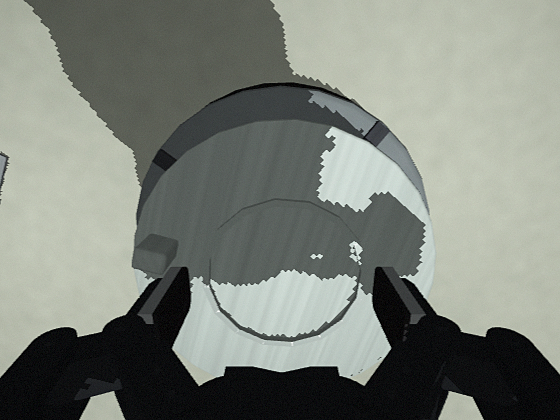

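The lug at (157,255) is ahead of the left finger and is being carried round. The ribs are at (165,160) and (375,132), about 20° still to go.

Converted, 0.1 rad is 0.0159.

Emit:
{"method": "tcp_steps", "body": {
  "increments": [
    [0, 0, 0, 0, 0, 0.0159],
    [0, 0, 0, 0, 0, 0.0159],
    [0, 0, 0, 0, 0, 0.0159],
    [0, 0, 0, 0, 0, 0]
  ]
}}

```text
time_s: 5.32
tool_pos: [0.4936, 0.0324, 0.0698]
eef_rot: [0.552, 0.834, -0.0, 0.0]
wrist_force: [0.5, -0.1, -0.0]
finger_gap: 1.004
gripper_force: 0.0
```

```bash
python3 - <<'E'
from h import *
print(ctrl.get_state()["moment"])
W=ctrl.get_calibration("wrist");im=ctrl.read_camera("wrist");np.savez("w3.npz",im=im,**W);cv2.imwrite("pics/w3.png",im[:,:,::-1])
E
```

```text
[ 0.00365154 -0.00542221  0.03701249]
```

View pics/w3.png

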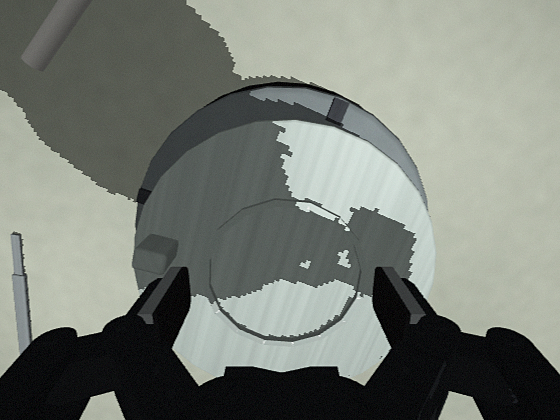

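The lug top is about (154,256), and the ribs are at (339,111) and (145,195), so about 5–8° remain. I'll compute it.

```bash
python3 - <<'E'
from h import *
d=np.load("w3.npz");W=dict(K=d["K"],view=d["view"]);C=np.array([.4936,.033,0])
for n,p,z in [("lug",(154,256),.097),("rib",(339,111),.04),("rib",(145,195),.04)]:
    g=onz(W,p,z);print(n,g.round(4),np.linalg.norm((g-C)[:2]).round(3),np.degrees(np.arctan2(*(g-C)[1::-1])).round(1))
E
```

```text
lug [0.438  0.0314 0.097 ] 0.056 -178.3
rib [0.4916 0.1142 0.04  ] 0.081 91.4
rib [0.4104 0.0305 0.04  ] 0.083 -178.3
```

Converted, 0.002 m is 0.032.

Emit:
{"method": "tcp_steps", "body": {
  "increments": [
    [0, 0, 0.032, 0, 0, 0],
    [0, 0, 0.032, 0, 0, 0],
    [0, 0, 0, 0, 0, 0]
  ]
}}

```text
time_s: 5.75
tool_pos: [0.4936, 0.0324, 0.0658]
eef_rot: [0.553, 0.833, 0.0, -0.0]
wrist_force: [-2.2, -0.1, 3.8]
finger_gap: 1.001
gripper_force: 2.3
```

Emit:
{"method": "tcp_steps", "body": {
  "increments": [
    [0, 0, 0.024, 0, 0, 0],
    [0, 0, 0, 0, 0, 0]
  ]
}}

```text
time_s: 6.0
tool_pos: [0.4937, 0.0325, 0.0654]
eef_rot: [0.553, 0.833, 0.001, -0.0]
wrist_force: [-10.9, 1.6, 40.0]
finger_gap: 1.0
gripper_force: 19.6
```

Converted, -0.0012 m is -0.0192, 0.03 rad is 0.0048.

Emit:
{"method": "tcp_steps", "body": {
  "increments": [
    [0, 0, -0.0192, 0, 0, 0],
    [0, 0, 0, 0, 0, 0.0048],
    [0, 0, 0, 0, 0, 0]
  ]
}}

```text
time_s: 6.38
tool_pos: [0.4938, 0.0325, 0.0655]
eef_rot: [0.566, 0.824, 0.0, 0.0]
wrist_force: [-1.5, 0.6, 6.7]
finger_gap: 1.004
gripper_force: 3.7
```

Emit:
{"method": "tcp_steps", "body": {
  "increments": [
    [0, 0, 0, 0, 0, 0.0048],
    [0, 0, 0, 0, 0, 0]
  ]
}}

```text
time_s: 6.62
tool_pos: [0.4935, 0.0323, 0.0653]
eef_rot: [0.578, 0.816, -0.0, -0.0]
wrist_force: [-0.1, 0.7, 0.4]
finger_gap: 1.0
gripper_force: 0.0
```

Converted, 0.002 m is 0.032, 0.0015 m is 0.024, -0.01 rad is -0.0016.

Emit:
{"method": "tcp_steps", "body": {
  "increments": [
    [0, 0, 0.032, 0, 0, -0.0016],
    [0, 0, 0.024, 0, 0, 0],
    [0, 0, 0, 0, 0, 0]
  ]
}}

```text
time_s: 7.0
tool_pos: [0.4936, 0.0323, 0.0619]
eef_rot: [0.574, 0.819, -0.0, -0.0]
wrist_force: [0.3, -0.2, -0.1]
finger_gap: 0.997
gripper_force: 0.0
```

Emit:
{"method": "tcp_steps", "body": {
  "increments": [
    [0, 0, 0.024, 0, 0, 0],
    [0, 0, 0.024, 0, 0, 0],
    [0, 0, 0, 0, 0, 0]
  ]
}}

```text
time_s: 7.38
tool_pos: [0.4936, 0.0323, 0.059]
eef_rot: [0.574, 0.819, -0.0, 0.0]
wrist_force: [-0.8, -0.1, 1.9]
finger_gap: 1.0
gripper_force: 0.2
```

Converted, 0.0015 m is 0.024, 0.001 m is 0.016.

Emit:
{"method": "tcp_steps", "body": {
  "increments": [
    [0, 0, 0.024, 0, 0, 0],
    [0, 0, 0.016, 0, 0, 0],
    [0, 0, 0, 0, 0, 0]
  ]
}}

```text
time_s: 7.75
tool_pos: [0.4936, 0.0323, 0.0565]
eef_rot: [0.574, 0.819, -0.0, 0.0]
wrist_force: [-1.0, 0.2, 1.3]
finger_gap: 1.0
gripper_force: 1.0
```

Emit:
{"method": "tcp_steps", "body": {
  "increments": [
    [0, 0, 0.0112, 0, 0, 0],
    [0, 0, 0, 0, 0, 0]
  ]
}}

```text
time_s: 8.0
tool_pos: [0.4936, 0.0323, 0.0559]
eef_rot: [0.574, 0.819, 0.0, 0.0]
wrist_force: [-1.4, -1.1, 6.6]
finger_gap: 1.002
gripper_force: 3.1
```

Emit:
{"method": "tcp_steps", "body": {
  "increments": [
    [0, 0, 0.0112, 0, 0, 0],
    [0, 0, 0, 0, 0, 0]
  ]
}}

```text
time_s: 8.25
tool_pos: [0.4937, 0.0323, 0.0558]
eef_rot: [0.574, 0.819, 0.0, -0.0]
wrist_force: [-6.9, 0.2, 25.9]
finger_gap: 0.999
gripper_force: 12.9
```

Converted, -0.05 m is -0.8, -0.04 m is -0.64, -0.14 rad is -0.0223.

Emit:
{"method": "tcp_steps", "body": {
  "increments": [
    [0, 0, -0.16, 0, 0, 0],
    [0, 0, -0.48, 0, 0, -0.0159],
    [0, 0, -0.64, 0, 0, -0.0223],
    [0, 0, -0.8, 0, 0, -0.0223],
    [0, 0, -0.8, 0, 0, -0.0223],
    [0, 0, -0.224, 0, 0, -0.0223],
    [0, 0, 0, 0, 0, -0.0223],
    [0, 0, 0, 0, 0, -0.0223]
  ]
}}

```text
time_s: 9.25
tool_pos: [0.4936, 0.0325, 0.2495]
eef_rot: [0.139, 0.99, 0.0, 0.0]
wrist_force: [0.8, -0.1, -0.0]
finger_gap: 1.004
gripper_force: 0.0
```

Emit:
{"method": "tcp_steps", "body": {
  "increments": [
    [-0.016, -0.72, 0, 0, 0, 0],
    [-0.016, -0.72, 0, 0, 0, 0],
    [-0.016, -0.72, 0, 0, 0, 0],
    [-0.016, -0.72, 0, 0, 0, 0],
    [-0.016, -0.72, 0, 0, 0, 0],
    [-0.016, -0.72, 0, 0, 0, 0],
    [-0.032, -0.72, 0, 0, 0, 0],
    [-0.016, -0.72, 0, 0, 0, 0]
  ]
}}

```text
time_s: 10.25
tool_pos: [0.4013, -0.3172, 0.2493]
eef_rot: [0.141, 0.99, -0.0, 0.0]
wrist_force: [0.5, -0.8, 0.7]
finger_gap: 1.001
gripper_force: 0.0
```

Emit:
{"method": "tcp_steps", "body": {
  "increments": [
    [0, 0, 0, 0, 0, 0],
    [0, 0, 0, 0, 0, 0]
  ]
}}

```text
time_s: 10.5
tool_pos: [0.4018, -0.3154, 0.249]
eef_rot: [0.141, 0.99, 0.0, -0.0]
wrist_force: [-0.3, 0.2, 0.1]
finger_gap: 0.999
gripper_force: 0.0
```

```bash
python3 - <<'E'
from h import *
W=ctrl.get_calibration("wrist");im=ctrl.read_camera("wrist");np.savez("w4.npz",im=im,**W);cv2.imwrite("pics/w4.png",im[:,:,::-1])
S=ctrl.get_calibration("scene");D=ctrl.get_calibration("side")
a=ctrl.read_camera("scene")[170:240,235:325];b=ctrl.read_camera("side")[205:275,200:290]
v=np.hstack([cv2.resize(x,(280,218),interpolation=cv2.INTER_CUBIC) for x in(a,b)])
o=np.vstack([im,v]);cv2.imwrite("pics/w4v.png",cv2.resize(o[:,:,::-1],None,fx=.94,fy=.94))
E
```

```text
(no output)
```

View pics/w4v.png

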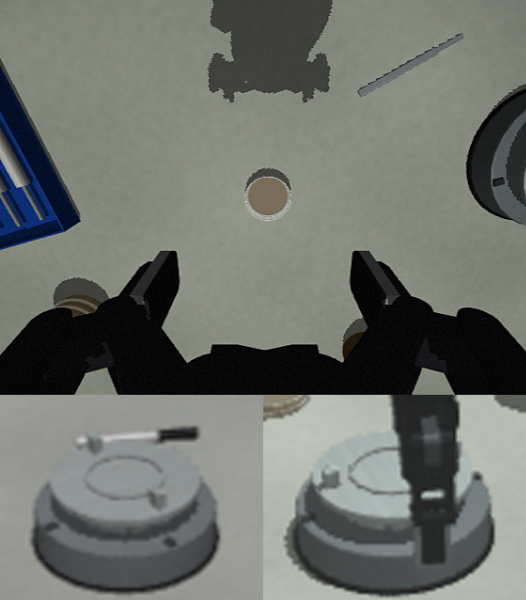

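The platter now sits low with its lugs in line with the ribs. The dish is at about (285,208) in the full-size wrist picture. I'll measure it.

```bash
python3 - <<'E'
from h import *
d=np.load("w4.npz");im=d["im"].astype(int);W=dict(K=d["K"],view=d["view"]);K=W["K"]
reg=np.zeros(im.shape[:2],bool);reg[165:250,240:330]=1
for n,m,z in [("agar",(im[...,0]-im[...,2]>25),.01),("lid",(im.sum(2)>440),.02)]:
    m=((m&reg)*255).astype(np.uint8)
    pts=cv2.findNonZero(m);h=cv2.convexHull(pts)
    e=cv2.fitEllipse(h);w=np.array([onz(W,p[0].astype(float),z) for p in h])
    c,r=cv2.minEnclosingCircle(w[:,:2].astype(np.float32));print(n,len(pts),e[0],np.round(e[1],1),onz(W,e[0],z).round(4),np.round(c,4),round(r,4))
g=np.array([.4447,-.3276,.06])
E
```

```text
agar 1325 (284.5364685058594, 208.52757263183594) [40.3 41.6] [ 0.4453 -0.3238  0.01  ] [ 0.4458 -0.324 ] 0.027
lid 562 (275.99676513671875, 216.91099548339844) [76.8 83. ] [ 0.4498 -0.3363  0.02  ] [ 0.4516 -0.338 ] 0.0554
```

Converted, 0.06 m is 0.96, 0.05 m is 0.8.

Emit:
{"method": "tcp_steps", "body": {
  "increments": [
    [-0.3552, 0.032, 0.8, 0, 0, 0],
    [-0.3552, 0.032, 0.8, 0, 0, 0],
    [0, 0, 0.96, 0, 0, 0],
    [0, 0, 0.8, 0, 0, 0],
    [0, 0, 0.464, 0, 0, 0],
    [0, 0, 0.16, 0, 0, 0],
    [0, 0, 0, 0, 0, 0]
  ]
}}

```text
time_s: 11.52
tool_pos: [0.4458, -0.3242, 0.0004]
eef_rot: [0.141, 0.99, 0.0, -0.0]
wrist_force: [-1.4, -1.1, 0.6]
finger_gap: 0.997
gripper_force: 0.0
```

Emit:
{"method": "tcp_steps", "body": {
  "increments": [
    [0, 0, 0, 0, 0, 0],
    [0, 0, 0, 0, 0, 0],
    [0, 0, 0, 0, 0, 0],
    [0, 0, 0, 0, 0, 0],
    [0, 0, 0, 0, 0, 0],
    [0, 0, 0, 0, 0, 0]
  ],
  "aperture": 0.3,
  "force": 20
}}

```text
time_s: 12.28
tool_pos: [0.4463, -0.3246, 0.0014]
eef_rot: [0.141, 0.99, -0.0, 0.001]
wrist_force: [0.5, 2.5, 9.4]
finger_gap: 0.718
gripper_force: 19.6
```

Converted, -0.004 m is -0.064.

Emit:
{"method": "tcp_steps", "body": {
  "increments": [
    [0, 0, 0, 0, 0, 0],
    [0, 0, -0.064, 0, 0, 0],
    [0, 0, 0, 0, 0, 0]
  ],
  "aperture": 0.95
}}

```text
time_s: 12.65
tool_pos: [0.4458, -0.3245, 0.0046]
eef_rot: [0.141, 0.99, -0.0, 0.0]
wrist_force: [0.3, 0.4, 0.5]
finger_gap: 0.95
gripper_force: 0.0
```

Emit:
{"method": "tcp_steps", "body": {
  "increments": [
    [0, 0, 0, 0, 0, 0],
    [0, 0, 0, 0, 0, 0],
    [0, 0, 0, 0, 0, 0],
    [0, 0, 0, 0, 0, 0],
    [0, 0, 0, 0, 0, 0]
  ],
  "aperture": 0.3,
  "force": 20
}}

```text
time_s: 13.28
tool_pos: [0.4456, -0.3244, 0.0042]
eef_rot: [0.141, 0.99, 0.0, 0.0]
wrist_force: [-0.2, 1.4, 5.7]
finger_gap: 0.716
gripper_force: 20.4
```

```bash
python3 - <<'E'
from h import *
print(ctrl.get_state()["moment"])
im=ctrl.read_camera("side");sc=ctrl.read_camera("wrist")
a=cv2.resize(im[290:390,220:340],(480,400),interpolation=2);b=cv2.resize(sc[170:300,200:360],(320,260),interpolation=2)
o=np.zeros((400,800,3),np.uint8);o[:,:480]=a;o[:260,480:]=b;cv2.imwrite("pics/g5.png",o[:,:,::-1])
E
```

```text
[0.33595535 0.10007046 0.03715137]
```

View pics/g5.png

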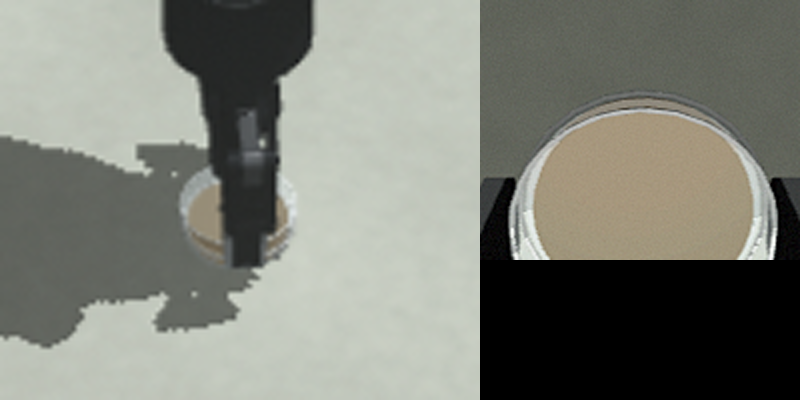

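Converted, -0.05 m is -0.8, -0.03 m is -0.48.

Emit:
{"method": "tcp_steps", "body": {
  "increments": [
    [0, 0, -0.08, 0, 0, 0],
    [0, 0, -0.48, 0, 0, 0],
    [0, 0, -0.8, 0, 0, 0],
    [0, 0, -0.8, 0, 0, 0],
    [0, 0, 0, 0, 0, 0]
  ]
}}

```text
time_s: 14.0
tool_pos: [0.4468, -0.3253, 0.1425]
eef_rot: [0.141, 0.99, -0.001, 0.003]
wrist_force: [0.0, 0.2, -0.8]
finger_gap: 0.714
gripper_force: 22.3
```

Emit:
{"method": "tcp_steps", "body": {
  "increments": [
    [0.1072, 0.48, 0, 0, 0, 0],
    [0.1072, 0.72, 0, 0, 0, 0],
    [0.1072, 0.8, 0, 0, 0, 0],
    [0.1072, 0.8, 0, 0, 0, 0],
    [0.1072, 0.8, 0, 0, 0, 0],
    [0.1072, 0.8, 0, 0, 0, 0],
    [0.1072, 0.736, 0, 0, 0, 0],
    [0.1072, 0.56, 0, 0, 0, 0]
  ]
}}

```text
time_s: 15.0
tool_pos: [0.4931, 0.0345, 0.1385]
eef_rot: [0.14, 0.99, -0.0, -0.0]
wrist_force: [0.5, -0.3, -0.3]
finger_gap: 0.714
gripper_force: 22.2
```

Emit:
{"method": "tcp_steps", "body": {
  "increments": [
    [0, 0, 0, 0, 0, 0],
    [0, 0, 0.32, 0, 0, 0],
    [0, 0, 0, 0, 0, 0],
    [0, 0, 0, 0, 0, 0]
  ]
}}

```text
time_s: 15.5
tool_pos: [0.4934, 0.0317, 0.1194]
eef_rot: [0.141, 0.99, -0.0, -0.0]
wrist_force: [0.1, -0.3, 0.4]
finger_gap: 0.715
gripper_force: 22.2
```

```bash
python3 - <<'E'
from h import *
W=ctrl.get_calibration("wrist");im=ctrl.read_camera("wrist");np.savez("w6.npz",im=im,**W)
print("platter centre px",proj(W,[.4936,.033,.069]))
a=ctrl.read_camera("side")[180:280,190:290]
o=np.zeros((420,800,3),np.uint8);o[:,:500]=im[:,30:530];o[:300,500:]=cv2.resize(a,(300,300),interpolation=2);cv2.imwrite("pics/p6.png",o[:,:,::-1])
E
```

```text
platter centre px [283.56447192 231.76292205]
```

View pics/p6.png

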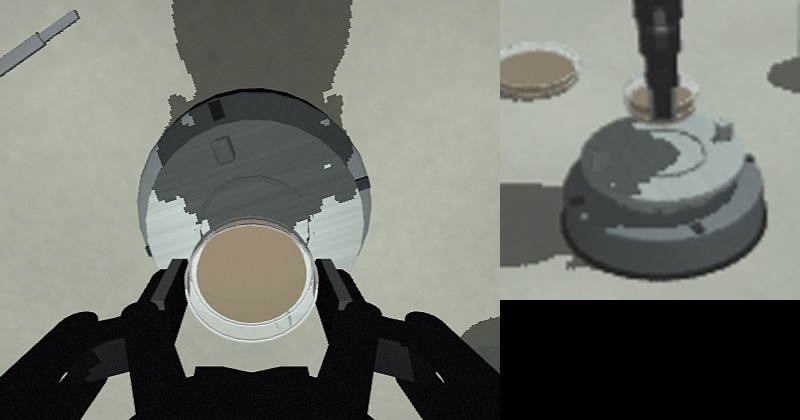

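The dish is held level, and the ring's far edge shows near (283,177) with the disc's far edge near (283,120). I'll check the platter's centre against those.

```bash
python3 - <<'E'
from h import *
d=np.load("w6.npz");W=dict(K=d["K"],view=d["view"])
tx=np.array([-.960,.279,0]);ty=np.array([.279,.960,0]);t=np.array([.4934,.0317,0])
for n,p,z in [("ring far",(283,177),.072),("disc far",(285,120),.069),("lug",(253,145),.087),("ribs",(247,110),.04),("rib",(393,184),.04),("rib",(178,251),.04)]:
    g=onz(W,p,z)-t;print(n,"tool x %.4f y %.4f"%(g@tx,g@ty))
# far lid rim / agar centre of dish in tool frame: dish underside at z .1152
e=onz(W,(281,273),.125)-t;print("agar",e@tx,e@ty)
E
```

```text
ring far tool x 0.0375 y 0.0009
disc far tool x 0.0710 y 0.0021
lug tool x 0.0585 y -0.0156
ribs tool x 0.0765 y -0.0232
rib tool x 0.0254 y 0.0803
rib tool x -0.0274 y -0.0800
agar 0.0010950286609367331 -0.00033564736609671523
```

Converted, 0.015 m is 0.24, -0.0015 m is -0.024.

Emit:
{"method": "tcp_steps", "body": {
  "increments": [
    [-0.024, 0.0096, 0.16, 0, 0, 0],
    [0, 0, 0.24, 0, 0, 0],
    [0, 0, 0.192, 0, 0, 0],
    [0, 0, 0.08, 0, 0, 0],
    [0, 0, 0, 0, 0, 0]
  ]
}}

```text
time_s: 16.23
tool_pos: [0.4948, 0.0324, 0.0767]
eef_rot: [0.141, 0.99, -0.0, -0.0]
wrist_force: [-0.7, -0.6, -0.6]
finger_gap: 0.714
gripper_force: 22.2
```

Emit:
{"method": "tcp_steps", "body": {
  "increments": [
    [0, 0, 0.048, 0, 0, 0],
    [0, 0, 0, 0, 0, 0]
  ]
}}

```text
time_s: 16.48
tool_pos: [0.4951, 0.0326, 0.0742]
eef_rot: [0.141, 0.99, 0.0, 0.0]
wrist_force: [0.6, -0.3, -0.2]
finger_gap: 0.71
gripper_force: 22.2
```

Converted, 0.001 m is 0.016.

Emit:
{"method": "tcp_steps", "body": {
  "increments": [
    [0, 0, 0.016, 0, 0, 0],
    [0, 0, 0, 0, 0, 0]
  ]
}}

```text
time_s: 16.73
tool_pos: [0.4952, 0.0327, 0.0733]
eef_rot: [0.141, 0.99, 0.0, 0.0]
wrist_force: [-0.3, -1.1, 2.3]
finger_gap: 0.71
gripper_force: 22.5
```

Emit:
{"method": "tcp_steps", "body": {
  "increments": [
    [0, 0, 0.0112, 0, 0, 0],
    [0, 0, 0, 0, 0, 0]
  ]
}}

```text
time_s: 16.98
tool_pos: [0.4952, 0.0326, 0.0731]
eef_rot: [0.141, 0.99, 0.0, 0.0]
wrist_force: [-5.0, -0.3, 20.7]
finger_gap: 0.714
gripper_force: 24.0
```

Converted, -0.0006 m is -0.0096.

Emit:
{"method": "tcp_steps", "body": {
  "increments": [
    [0, 0, -0.0096, 0, 0, 0],
    [0, 0, 0, 0, 0, 0],
    [0, 0, 0, 0, 0, 0],
    [0, 0, 0, 0, 0, 0]
  ],
  "aperture": 0.95
}}

```text
time_s: 17.48
tool_pos: [0.495, 0.0326, 0.0729]
eef_rot: [0.141, 0.99, -0.0, -0.0]
wrist_force: [0.3, 0.6, -0.1]
finger_gap: 0.951
gripper_force: 0.0
```

Emit:
{"method": "tcp_steps", "body": {
  "increments": [
    [0, 0, -0.16, 0, 0, 0],
    [0, 0, -0.48, 0, 0, 0],
    [0.32, 0, -0.8, 0, 0, 0],
    [0.32, 0, -0.96, 0, 0, 0],
    [0, 0, 0, 0, 0, 0],
    [0, 0, 0, 0, 0, 0]
  ]
}}

```text
time_s: 18.23
tool_pos: [0.4568, 0.044, 0.2226]
eef_rot: [0.141, 0.99, 0.0, 0.0]
wrist_force: [-0.4, -0.5, 0.1]
finger_gap: 0.952
gripper_force: 0.0
```

```bash
python3 - <<'E'
from h import *
W=ctrl.get_calibration("wrist");im=ctrl.read_camera("wrist");np.savez("w7.npz",im=im,**W)
a=ctrl.read_camera("side")[180:280,190:290]
o=np.zeros((420,800,3),np.uint8);o[:,:500]=im[:,30:530];o[:300,500:]=cv2.resize(a,(300,300),interpolation=2);cv2.imwrite("pics/p7.png",o[:,:,::-1])
i=im.astype(int);m=(i[...,0]-i[...,2]>25);m[300:]=0;m[:100]=0;m[:,:180]=0;m[:,380:]=0
e=cv2.fitEllipse(cv2.convexHull(cv2.findNonZero((m*255).astype(np.uint8))));print(e,onz(W,e[0],.079))
E
```

```text
((280.64691162109375, 233.77752685546875), (50.546783447265625, 54.34114456176758), 89.46061706542969) [0.49468954 0.03239451 0.079     ]
```

View pics/p7.png

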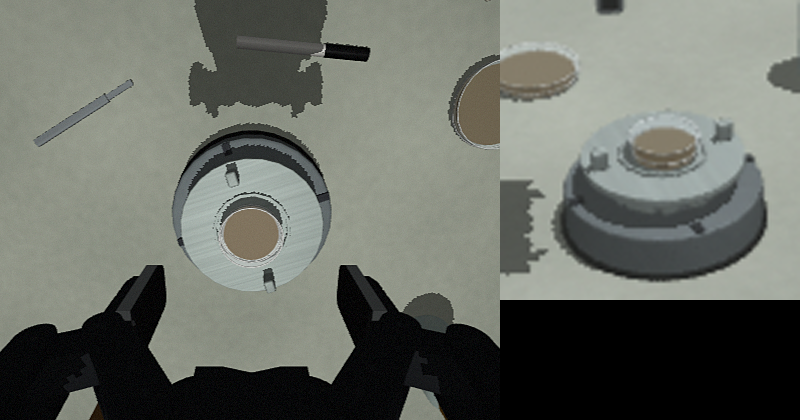

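The dish lies level and centred inside the ring at about (282,234). The platter is home, its lugs point at the ribs, and the gripper is clear. I'm handing in.

```bash
python3 -c "
from station import ctrl
print(ctrl.close_job())"
```

```text
the job is handed in; nothing more can be done
None
```

The job is handed in at about 18 s of the 54 s allowed: the platter is pressed home on the splines and the small dish is lying level, lid up and released inside the ring; I never touched the large dish or the jars, and the hand-in printed no verdict.

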